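# Push the panel blank out past the ledge end

### The job

Push the aluminium plate along the raised ledge, towards the ledge's left end, until the whole red band at its left end sticks out past the end of the ledge while the black line behind the band is still on the ledge, and leave it lying flat with its far long edge square against the low fence at the back. Only push the plate with the fingertips: never lift, tip or drop it, and leave the other things where they are.

Things in the scene. Friction and masses are not known exactly. Their poses are not given: they have to be found in the camera images.
- ledge: fixed blue ledge with a low aluminium fence along its back. Origin: centre of its underside; its y runs along it to the left, x away from the robot. Flat top 60 mm above the origin, x -70..+65, y -150..+150 mm, no lip at front or ends. Fence: whole length, face towards the robot at x = +55 mm, 10 mm higher than the top.
- ledge_end (a point): on the ledge's top surface at its left end edge: ledge frame (0, 150, 60) mm; axes as the ledge's
- plate: loose aluminium plate, x 90, y 140, z 6 mm, about 0.2 kg, friction about 0.6. Origin: centre of underside. Its +y end points left along the ledge and has a 30 mm wide red band on top; a black line crosses it 50.5 to 53.5 mm from that end. Starts wholly on the ledge, up to 0.08 rad askew, its far edge (x = +45 mm) short of the fence, its red end 35 to 75 mm short of the ledge end.
- plate_lead (a point): middle of the plate's red-banded end, on its underside: plate frame (0, 70, 0) mm
- tape_roll: flat amber roll of tape, 66 mm across, 13 mm high; a bystander beside the ledge; origin at the centre of its underside
- flux_bottle: small amber needle bottle, 30 mm across, 86 mm high; a bystander beside the ledge; origin at the centre of its underside
- side_cutter: side cutter with red grips, 125 mm long; a bystander beside the ledge; origin at the centre of its underside
- parts_dish: round steel dish of screws, 67 mm across, 16 mm high; a bystander beside the ledge; origin at the centre of its underside
- box_kraft: brown carton, 70x118x42 mm; a bystander beside the ledge; origin at the centre of its underside
- marker: black and white marker pen, 132 mm long; a bystander beside the ledge; origin at the centre of its underside

How it is judged:
At the end, for the whole second after the job is handed in: The plate lies still and flat on the ledge, its red-banded end 29 to 51 mm past the ledge's left end, its middle within 3.5 mm of lying against the back fence and within 0.05 rad of parallel to it (y of plate_lead in the frame of ledge_end between 0.029 and 0.051 m and x of plate in the frame of ledge above 0.0065 m and angle between the y axis of plate and the y axis of ledge, either way round below 0.05 rad and angle between plate's own z axis and vertical below 0.03 rad and z of plate in the frame of ledge between 0.057 and 0.063 m and linear speed of plate below 0.01 m/s); the robot touches nothing.
It fails at once if the plate is lifted more than 8 mm off the ledge (z of plate in the frame of ledge above 0.068 m).
It fails at once if the plate is tipped by more than 0.12 rad (angle between plate's own z axis and vertical above 0.12 rad).
It fails at once if the plate falls off the ledge (z of plate in the frame of ledge below 0.05 m).
It fails at once if a bystander (tape roll, bottle, side cutter, dish, carton, marker) is moved by more than 20 mm (distance of any of tape_roll, flux_bottle, side_cutter, parts_dish, box_kraft, marker from where it was at the start of the episode above 0.02 m).
It also fails if it takes over 48 s, if anything falls off the work surface, if the arm or the gripper's body presses on something with over 40 N, if the wrist force passes 120 N, or if a joint passes its speed limit or range.

### The arm

A 6-joint arm with a two-finger parallel gripper is mounted at the origin on a cart in front of the work surface, level with it; the furniture and walls round the work are solid. World frame = base frame: x ahead of the robot, y to its left, z up, the work surface at z = 0. Lengths are in m, angles in rad, forces in N, time in s.
With the tool pointing down it reaches from about 0.4 to 0.825 m from the base axis. Payload 7 kg.
Tool frame: the origin (TCP) lies midway between the tips of the shut fingers; the grasp point (between the pads) lies 19 mm behind it; y points along the fingers, z is the direction in which the jaws open and shut, and the axes are right-handed (so a half turn about y gives the same grasp; the last joint's range is limited). The gripper opens to 88 mm and grips with 3 to 60 N. Pads are 19 mm wide; open, the fingers measure 130 mm over their backs; the gripper's body (78 mm by 193 mm) begins 47 mm behind the grasp point.
Start: joints at [1.55, 0.359, 0.012, 0, -1.224, -0.288], TCP at [0.205, 0.643, 0.227] pointing down, gripper open.
Joint ranges: [-3.07, 3.07], [-1.43, 2.12], [-1.02, 1.25], [-3.03, 1.67], [-3.05, -0], [-3.03, 3.03]. Speed limits (rad/s): [2.39, 2.39, 3.01, 3.14, 3.14, 3.14].

### API

Orientations are given as [roll, pitch, yaw] about the fixed x, y, z axes, in that order (R = Rz(yaw) Ry(pitch) Rx(roll)).
In Python, from station import arm gives the robot as it stands.
- The arm moves only by the tool move_arm, never from a script. Its argument "deltas" is a list of rows, each an object with "dp": the shift along the tool's x, y, z in mm, a list of three; "rotation": the turn, a rotation vector about the tool's x, y, z in degrees, a list of three. A call has 1 to 5 rows; each row shifts and turns the pose as measured when the row begins, along the tool's axes as they then stand; what a row does not reach is not made up. A row lasts 1/12 s, in which the tool goes at most 41.7 mm and 7.16 degrees, less where a joint would pass 70% of its speed; a pose out of reach is approached as far as the arm can. A call is refused whole if a number of a shift passes 41.7 or a number of a turn 7.16, either way. A call with a gripper value outside its range is refused whole. "jaw" is the closure in counts, from 0 (fully open) to 255 (shut), set as the call begins (left out, the last holds). The fingers move at their own pace and stop on an object; "squeeze" is the grip in N (left out, the last holds). Time passes only in rows, so rows that do not move let the fingers close. It gives the time, the measured TCP pose, the force and the opening at its end, in the units of the state.
- arm.get_state(): the state, without advancing time (a new reading comes with each control period).
- arm.grab_frame(name): name is "scene" or "top" or "wrist"; returns a dict with "pixels" (400x640x3 uint8, red, green, blue), "z_map" (400x640 float32, m along the optical axis (not along the pixel's ray), 0 where there is no reading), "fx", "fy", "cx", "cy" (pixels), "cam_to_world" (4x4, takes a point from camera to world coordinates); the wrist camera has in their place "mount" (4x4, takes a point from camera to tool coordinates, whose origin is the TCP and whose axes are the tool frame's). Camera axes: x right, y down, z forward; pixel columns grow to the right and rows downward; lengths in m; the calibration is good to about 2 mm. The wrist camera is an equidistant fisheye: a pixel r from the principal point sees the ray r / f radians off the axis. A picture is of the moment at which its call begins: read the wrist's pose just before it.
- arm.job_done(): hands the job in, once; it reports no verdict.
The state is a dict: "t": time; "q": joint angles; "qd": joint speeds; "joint_efforts": joint torques, N m; "eef_pos": TCP position; "ee_rot": TCP orientation; "force": force on the tool from outside, world axes, zero at the start; "moment": the same for the moment, N m; "width": finger opening in m.
Only numpy, scipy, OpenCV 4.12 (cv2) and the standard library are available. Lean on these libraries where they do the work, as an engineer would, in place of code of your own. Each camera call takes 0.05 s, during which the arm holds its last target.

## Working session

There is one attempt and no reset: what is moved stays moved. The work goes in short steps, Python scripts to look and compute and a tool call to move; the robot and the scene stay as the last step left them, time stands still between calls to the robot, and variables do not carry over. Pictures are saved under pics/ and viewed, and the job is handed in when it is done.

Besides the shell and the picture viewer there is one more tool, called by a JSON object that holds its "fn" and its "kwargs". move_arm: Moves the arm, as the interface text tells. Its arguments: {"type":"object","properties":{"deltas":{"type":"array","items":{"type":"object","properties":{"dp":{"type":"array","items":{"type":"number"}},"rotation":{"type":"array","items":{"type":"number"}}}}},"jaw":{"type":"number"},"squeeze":{"type":"number"}},"required":["deltas"]}

```bash
ls; mkdir -p pics; python3 - <<'E'
from station import arm
import cv2,numpy as np,pickle
s=arm.get_state(); print(s)
for n in ["scene","top","wrist"]:
    f=arm.grab_frame(n); cv2.imwrite(f"pics/{n}0.png",f["pixels"][:,:,::-1]); pickle.dump(f,open(f"{n}0.pkl","wb"))
    print(n,f["fx"],f["cx"],f["cy"],np.round(f.get("cam_to_world",f.get("mount")),3).tolist())
E
```

```text
pics
{'t': 0.0, 'q': array([ 1.55014454e+00,  3.59408141e-01,  1.11084919e-02, -3.19213363e-04,
       -1.22411468e+00, -2.88092088e-01]), 'qd': array([-0.00037389,  0.00045091,  0.00022329,  0.00087748,  0.00031845,
        0.0010061 ]), 'joint_efforts': array([ 9.08765778e-04, -5.82712841e+01,  2.93042529e+01,  6.99683368e+00,
        6.95352210e-03, -1.65289262e-04]), 'eef_pos': array([0.2050007 , 0.64262891, 0.22563612]), 'ee_rot': array([-1.56915974e+00,  1.72036311e-04,  2.83274021e+00]), 'force': array([-0.14703514,  0.07830321, -0.07926769]), 'moment': array([-0.04250467,  0.0122942 ,  0.0320283 ]), 'width': 0.08758299276156888}
scene 460.508155999198 319.09057016092896 199.9865879141894 [[0.866, -0.255, 0.43, -0.065], [-0.501, -0.448, 0.741, -1.032], [0.004, -0.857, -0.516, 0.738], [0.0, 0.0, 0.0, 1.0]]
top 480.27970875657024 318.8567029510215 202.18641486593248 [[0.025, -0.983, 0.183, 0.239], [-1.0, -0.026, -0.007, -0.113], [0.012, -0.182, -0.983, 1.456], [0.0, 0.0, 0.0, 1.0]]
wrist 309.70691628693146 319.6642095918635 198.7358975009127 [[0.0, 0.964, 0.264, -0.072], [-0.001, -0.264, 0.964, -0.158], [1.0, -0.001, 0.001, 0.0], [0.0, 0.0, 0.0, 1.0]]
```

View pics/scene0.png

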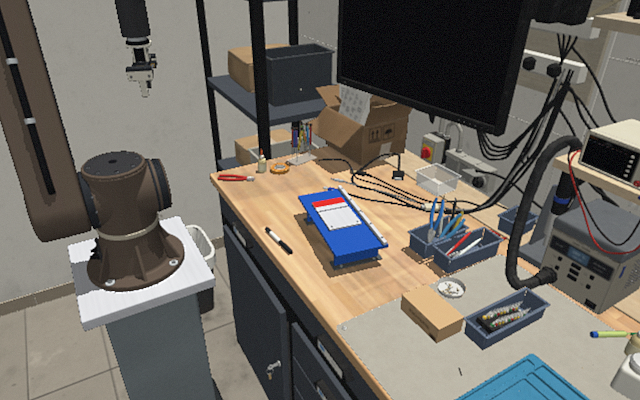

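View pics/top0.png

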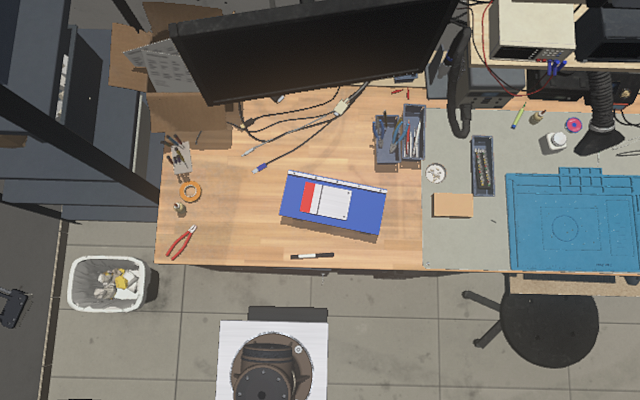

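View pics/wrist0.png

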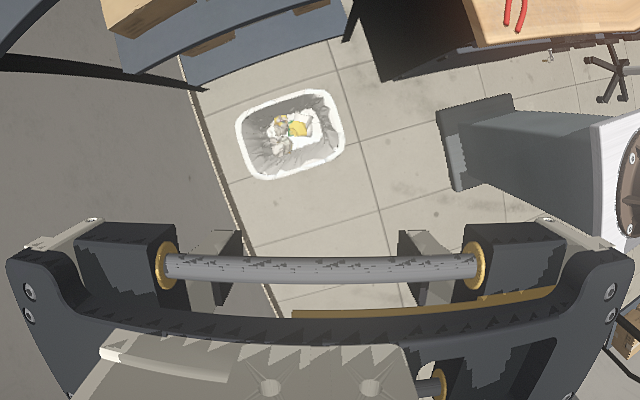

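The top view shows the blue ledge around (285-385, 172-240), with the red band near (307,196) and the white plate to its right at about (350,203). The arm hangs off to the left. Next I'll measure these.

```bash
cat > h.py <<'E'
import cv2,numpy as np,pickle
def rays(f,uv,z):
    uv=np.asarray(uv,float).reshape(-1,2); T=f["cam_to_world"]
    d=np.c_[(uv[:,0]-f["cx"])/f["fx"],(uv[:,1]-f["cy"])/f["fy"],np.ones(len(uv))]@T[:3,:3].T
    o=T[:3,3]; return o+d*((z-o[2])/d[:,2])[:,None]
def big(m):
    c,_=cv2.findContours(m.astype(np.uint8),cv2.RETR_EXTERNAL,cv2.CHAIN_APPROX_NONE)
    return max(c,key=cv2.contourArea)
E
python3 - <<'E'
from h import *
f=pickle.load(open("top0.pkl","rb"))
p=f["pixels"]; hsv=cv2.cvtColor(p,cv2.COLOR_RGB2HSV)
cv2.imwrite("pics/topz.png",cv2.resize(p[160:250,270:400,::-1],None,fx=6,fy=6,interpolation=cv2.INTER_NEAREST))
f2=pickle.load(open("scene0.pkl","rb"))
cv2.imwrite("pics/scenez.png",cv2.resize(f2["pixels"][175:280,290:400,::-1],None,fx=5,fy=5,interpolation=cv2.INTER_NEAREST))
E
```

```text
(no output)
```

View pics/topz.png

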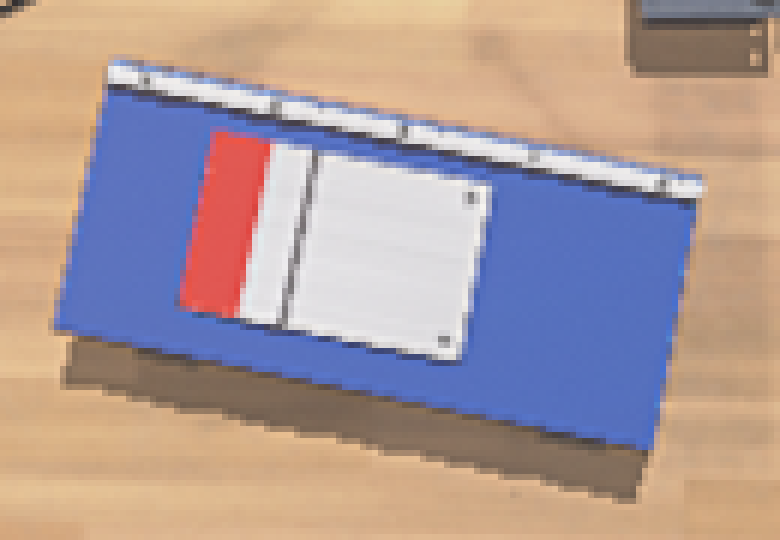

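View pics/scenez.png

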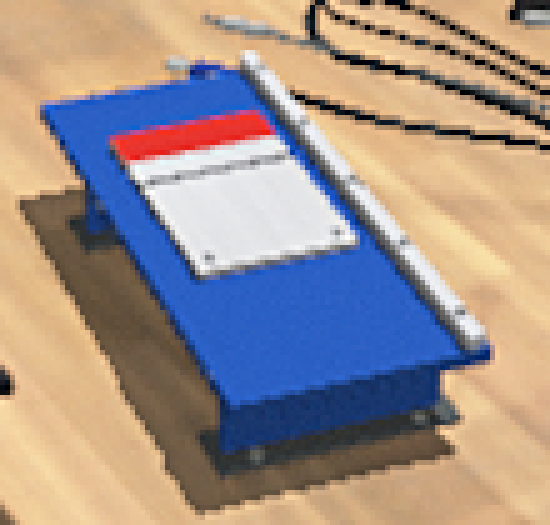

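```bash
cat >> h.py <<'E'
def up(f,x0,y0,x1,y1,k=8):
    p=f["pixels"]; im=cv2.resize(p[y0:y1,x0:x1],None,fx=k,fy=k,interpolation=cv2.INTER_CUBIC)
    g=lambda c:(np.asarray(c,float).reshape(-1,2)+.5)/k-.5+[x0,y0]
    return cv2.cvtColor(im,cv2.COLOR_RGB2HSV).astype(int),g
def plane(P):  # min-area rect of world points -> center, dims, angle of long axis to +y
    (c,wh,a)=cv2.minAreaRect((P[:,:2]*1000).astype(np.float32)); b=cv2.boxPoints((c,wh,a))
    e=[b[1]-b[0],b[2]-b[1]]; L=max(e,key=np.linalg.norm); L=L if L[1]>0 else -L
    return np.array(c),sorted(wh),np.arctan2(-L[0],L[1]),L/np.linalg.norm(L)
def measure(f,box,verb=True):
    h,g=up(f,*box); H,S,V=h[...,0],h[...,1],h[...,2]
    blue=(H>105)&(H<125)&(S>110)&(V>110)
    red=((H<8)|(H>170))&(S>130)&(V>120)
    white=(S<50)&(V>150)
    return h,g,blue,red,white
E
python3 - <<'E'
from h import *
f=pickle.load(open("top0.pkl","rb"))
h,g,blue,red,white=measure(f,(270,160,400,250))
B=big(blue); Bw=rays(f,g(B),.06)
hull=Bw; print("blue rect",plane(Bw))
# fit edges of the hull: front/left/right
R=big(red); print("red",plane(rays(f,g(R),.066)))
W=[c for c in cv2.findContours(cv2.morphologyEx((white|red).astype(np.uint8),cv2.MORPH_CLOSE,np.ones((17,17))),0,1)[0] if cv2.contourArea(c)>2000]
for c in W: print("white",cv2.contourArea(c),plane(rays(f,g(c),.066)))
E
```

```text
blue rect (array([ 494.08779907, -163.37512207]), [124.88922882080078, 297.03802490234375], np.float32(-0.17762338), array([0.17669083, 0.98426646], dtype=float32))
red (array([512.53723145, -87.76917267]), [28.793994903564453, 89.76911926269531], np.float32(1.4009415), array([-0.9856093 ,  0.16903934], dtype=float32))
white 90318.0 (array([ 502.74252319, -142.96253967]), [91.59584045410156, 140.6575927734375], np.float32(-0.1657958), array([0.16503727, 0.98628724], dtype=float32))
white 28904.0 (array([ 500.96847534, -164.7353363 ]), [141.0828094482422, 301.67730712890625], np.float32(-0.17583731), array([0.1749326 , 0.98458046], dtype=float32))
```

```bash
cat >> h.py <<'E'
from scipy.spatial.transform import Rotation as Ro
O=np.array([501.5,-164.7]); LY=-0.177
u=np.array([np.cos(LY),np.sin(LY)]); v=np.array([-np.sin(LY),np.cos(LY)])
def L2W(x,y): return (O+x*u+y*v)/1000
def W2L(p): d=np.asarray(p)[:2]*1000-O; return np.array([d@u,d@v])
def plan(s,goal,yaw,vmax=40,n=None):
    p=np.array(s["eef_pos"]); R=Ro.from_euler('xyz',s["ee_rot"]); G=Ro.from_euler('xyz',[-np.pi/2,0,yaw])
    tot=(R.inv()*G).as_rotvec(degrees=True)
    d=np.asarray(goal)-p
    N=n or max(int(np.ceil(np.linalg.norm(d)*1000/vmax)),int(np.ceil(np.abs(tot).max()/7)),1)
    out=[]
    for i in range(N):
        dp=R.inv().apply(d/N*1000); out.append({"dp":np.round(dp,1).tolist(),"rotation":np.round(tot/N,2).tolist()})
        R=R*Ro.from_rotvec(tot/N,degrees=True)
    print(N); 
    for o in out[:5]: print(o)
E
python3 - <<'E'
from h import *
for n in["top","scene"]:
    f=pickle.load(open(n+"0.pkl","rb")); z=f["z_map"]; vv,uu=np.mgrid[:400,:640]
    P=np.stack([(uu-f["cx"])/f["fx"]*z,(vv-f["cy"])/f["fy"]*z,z],-1)[z>0]@f["cam_to_world"][:3,:3].T+f["cam_to_world"][:3,3]
    for y in np.arange(-.4,.5,.1):
        m=(P[:,1]>y)&(P[:,1]<y+.1)&(P[:,0]>.3)&(P[:,0]<1.0)&(P[:,2]>.1)
        if m.any(): q=P[m]; i=q[:,0].argmin(); print(n,round(y,1),m.sum(),q[i].round(3), q[:,2].min().round(3))
from station import arm
s=arm.get_state(); print(s["t"]); plan(s,[.45,.25,.226],s["ee_rot"][2]-0.7)
E
```

```text
top -0.4 2605 [ 0.724 -0.378  0.102] 0.1
top -0.3 3630 [ 0.721 -0.277  0.103] 0.101
top -0.2 4068 [ 0.738 -0.102  0.335] 0.312
top -0.1 4341 [ 0.717 -0.003  0.321] 0.314
top -0.0 4330 [0.697 0.099 0.646] 0.315
top 0.1 3100 [0.684 0.157 0.495] 0.1
top 0.2 1674 [0.597 0.29  0.137] 0.1
top 0.3 2984 [0.599 0.31  0.128] 0.1
top 0.4 13265 [0.529 0.422 0.351] 0.1
scene -0.4 9541 [ 0.727 -0.356  0.1  ] 0.1
scene -0.3 5477 [ 0.723 -0.283  0.102] 0.1
scene -0.2 3812 [ 0.736 -0.102  0.333] 0.1
scene -0.1 3175 [ 0.716 -0.001  0.336] 0.1
scene -0.0 2587 [0.696 0.097 0.328] 0.1
scene 0.1 2947 [0.682 0.148 0.353] 0.1
scene 0.2 1081 [0.598 0.282 0.138] 0.1
scene 0.3 1023 [0.6   0.307 0.133] 0.1
scene 0.4 2975 [0.529 0.42  0.189] 0.1
0.15
12
{'dp': [-29.4, 0.0, 25.0], 'rotation': [-0.01, 3.34, -0.0]}
{'dp': [-30.8, 0.0, 23.2], 'rotation': [-0.01, 3.34, -0.0]}
{'dp': [-32.1, 0.0, 21.4], 'rotation': [-0.01, 3.34, -0.0]}
{'dp': [-33.3, 0.0, 19.5], 'rotation': [-0.01, 3.34, -0.0]}
{'dp': [-34.4, 0.0, 17.5], 'rotation': [-0.01, 3.34, -0.0]}
```

{"fn": "move_arm", "kwargs": {"deltas": [{"dp": [-27, 0, 27], "rotation": [0, 3.3, 0]}, {"dp": [-29, 0, 25], "rotation": [0, 3.3, 0]}, {"dp": [-30, 0, 24], "rotation": [0, 3.3, 0]}, {"dp": [-32, 0, 22], "rotation": [0, 3.3, 0]}, {"dp": [-33, 0, 20], "rotation": [0, 3.3, 0]}], "jaw": 150}}

```text
t: 0.57
eef_pos: [0.2931, 0.471, 0.2211]
ee_rot: [-1.565, 0.003, 2.542]
force: [0.9, -0.6, 0.8]
width: 0.06
```

```bash
python3 - <<'E'
from h import *
from station import arm
s=arm.get_state(); print(s["t"],s["eef_pos"],s["ee_rot"],s["width"],s["q"]); plan(s,[.41,.25,.226],2.1)
E
```

```text
0.5667 [0.29305528 0.47104043 0.22109759] [-1.56471529  0.00291081  2.54159797] 0.059985646814031214 [ 1.36751724e+00  1.69326569e-01 -2.59413620e-01  3.67265114e-04
 -1.14878962e+00 -3.96876005e-01]
7
{'dp': [-31.6, -0.5, 16.6], 'rotation': [-0.04, 3.61, -0.03]}
{'dp': [-32.6, -0.5, 14.6], 'rotation': [-0.04, 3.61, -0.03]}
{'dp': [-33.5, -0.6, 12.5], 'rotation': [-0.04, 3.61, -0.03]}
{'dp': [-34.2, -0.6, 10.4], 'rotation': [-0.04, 3.61, -0.03]}
{'dp': [-34.8, -0.6, 8.2], 'rotation': [-0.04, 3.61, -0.03]}
```

{"fn": "move_arm", "kwargs": {"deltas": [{"dp": [-34, -1, 18], "rotation": [0, 4, 0]}, {"dp": [-35, -1, 16], "rotation": [0, 4, 0]}, {"dp": [-36, -1, 13], "rotation": [0, 4, 0]}, {"dp": [-37, -1, 11], "rotation": [0, 4, 0]}, {"dp": [-38, -1, 8], "rotation": [0, 4, 0]}]}}

```text
t: 0.98
eef_pos: [0.3825, 0.2897, 0.2266]
ee_rot: [-1.565, 0.005, 2.177]
force: [1.6, 1.2, 0.3]
width: 0.0367
```

```bash
python3 - <<'E'
from h import *
from station import arm
s=arm.get_state(); print(s["t"],s["eef_pos"],s["ee_rot"],s["width"],s["q"]); g=L2W(0,-75); print(g); plan(s,[*g,.2],1.394)
E
```

```text
0.9833 [0.38245531 0.28974226 0.2265578 ] [-1.56497641  0.00527979  2.17738505] 0.03673354789691383 [ 1.06144623  0.03641492 -0.39969375  0.00240333 -1.14223653 -0.45587985]
[ 0.48829421 -0.23852823]
14
{'dp': [-35.3, 2.2, 15.3], 'rotation': [-0.01, 3.21, -0.03]}
{'dp': [-36.1, 2.2, 13.3], 'rotation': [-0.01, 3.21, -0.03]}
{'dp': [-36.8, 2.1, 11.3], 'rotation': [-0.01, 3.21, -0.03]}
{'dp': [-37.4, 2.1, 9.2], 'rotation': [-0.01, 3.21, -0.03]}
{'dp': [-37.8, 2.1, 7.1], 'rotation': [-0.01, 3.21, -0.03]}
```

{"fn": "move_arm", "kwargs": {"deltas": [{"dp": [-35, 0, 15], "rotation": [0, 3.2, 0]}, {"dp": [-36, 0, 13], "rotation": [0, 3.2, 0]}, {"dp": [-37, 0, 11], "rotation": [0, 3.2, 0]}, {"dp": [-37, 0, 9], "rotation": [0, 3.2, 0]}, {"dp": [-38, 0, 7], "rotation": [0, 3.2, 0]}]}}

```text
t: 1.4
eef_pos: [0.4206, 0.0924, 0.2282]
ee_rot: [-1.568, 0.006, 1.883]
force: [0.9, 0.6, 0.3]
width: 0.0362
```

{"fn": "move_arm", "kwargs": {"deltas": [{"dp": [-38, 0, 5], "rotation": [0, 3.2, 0]}, {"dp": [-38, 0, 3], "rotation": [0, 3.2, 0]}, {"dp": [-38, 0, 1], "rotation": [0, 3.2, 0]}, {"dp": [-38, 0, -1], "rotation": [0, 3.2, 0]}, {"dp": [-38, 0, -3], "rotation": [0, 3.2, 0]}]}}

```text
t: 1.82
eef_pos: [0.4514, -0.1051, 0.2307]
ee_rot: [-1.574, 0.005, 1.592]
force: [1.4, 0.4, 0.2]
width: 0.0358
```

```bash
python3 - <<'E'
from h import *
from station import arm
s=arm.get_state(); print(s["t"],s["eef_pos"],s["ee_rot"],s["width"],s["q"]); g=L2W(-2,-80); print(g); plan(s,[*g,.15],1.394)
E
```

```text
1.8167 [ 0.45139349 -0.10512753  0.23066745] [-1.57355619  0.00513458  1.59157307] 0.03575655292548992 [ 0.2028114  -0.00302688 -0.43183864  0.00610678 -1.14020687 -0.18457166]
[ 0.48544507 -0.24309795]
5
{'dp': [-27.6, 16.3, -6.2], 'rotation': [0.04, 2.26, -0.06]}
{'dp': [-27.4, 16.3, -7.3], 'rotation': [0.04, 2.26, -0.06]}
{'dp': [-27.1, 16.2, -8.4], 'rotation': [0.04, 2.26, -0.06]}
{'dp': [-26.8, 16.2, -9.5], 'rotation': [0.04, 2.26, -0.06]}
{'dp': [-26.4, 16.2, -10.5], 'rotation': [0.04, 2.26, -0.06]}
```

{"fn": "move_arm", "kwargs": {"deltas": [{"dp": [-28, 16, -6], "rotation": [0, 2.3, 0]}, {"dp": [-28, 16, -7], "rotation": [0, 2.3, 0]}, {"dp": [-27, 16, -8], "rotation": [0, 2.3, 0]}, {"dp": [-27, 16, -9], "rotation": [0, 2.3, 0]}, {"dp": [-27, 16, -11], "rotation": [0, 2.3, 0]}]}}

```text
t: 2.23
eef_pos: [0.4856, -0.2555, 0.153]
ee_rot: [-1.584, 0.003, 1.377]
force: [0.6, 0.8, 0.4]
width: 0.0362
```

```bash
python3 - <<'E'
from h import *
from station import arm
s=arm.get_state(); print(s["t"],s["eef_pos"],s["ee_rot"],s["width"],s["force"],W2L(s["eef_pos"])); g=L2W(-2,-78); print(g); plan(s,[*g,.09],1.394,vmax=20)
E
```

```text
2.2333 [ 0.48564298 -0.25550496  0.15296879] [-1.58407957  0.00296761  1.37676797] 0.03624206006378886 [0.64390455 0.82459517 0.42434057] [  0.37940724 -92.1783148 ]
[ 0.48579722 -0.2411292 ]
4
{'dp': [3.6, 15.7, 0.9], 'rotation': [0.19, -0.25, -0.04]}
{'dp': [3.6, 15.7, 0.8], 'rotation': [0.19, -0.25, -0.04]}
{'dp': [3.6, 15.7, 0.7], 'rotation': [0.19, -0.25, -0.04]}
{'dp': [3.6, 15.7, 0.7], 'rotation': [0.19, -0.25, -0.04]}
```

{"fn": "move_arm", "kwargs": {"deltas": [{"dp": [3.5, 15, 0.8], "rotation": [0.2, -0.25, 0]}, {"dp": [3.5, 15, 0.8], "rotation": [0.2, -0.25, 0]}, {"dp": [3.5, 15, 0.8], "rotation": [0.2, -0.25, 0]}, {"dp": [3.5, 12, 0.8], "rotation": [0.2, -0.25, 0]}, {"dp": [0, 0, 0], "rotation": [0, 0, 0]}]}}

```text
t: 2.65
eef_pos: [0.4827, -0.248, 0.0876]
ee_rot: [-1.561, 0.004, 1.382]
force: [-0.9, 1.2, 0.2]
width: 0.036
```

```bash
python3 - <<'E'
from h import *
from station import arm
s=arm.get_state(); print(s["t"],s["eef_pos"],s["ee_rot"],s["width"],s["force"],W2L(s["eef_pos"])); plan(s,[*L2W(-2,-78),.064],1.394,vmax=6)
f=arm.grab_frame("wrist"); cv2.imwrite("pics/w1.png",f["pixels"][:,:,::-1])
f=arm.grab_frame("scene"); cv2.imwrite("pics/s1.png",cv2.resize(f["pixels"][140:290,260:420,::-1],None,fx=4,fy=4))
E
```

```text
2.65 [ 0.48265873 -0.2479728   0.08764331] [-1.56128912  0.00362206  1.38154301] 0.03598557315521319 [-0.89158097  1.23556981  0.23659955] [ -3.88445836 -85.28929919]
5
{'dp': [1.5, 4.7, -0.4], 'rotation': [-0.11, -0.14, -0.04]}
{'dp': [1.5, 4.7, -0.4], 'rotation': [-0.11, -0.14, -0.04]}
{'dp': [1.5, 4.7, -0.4], 'rotation': [-0.11, -0.14, -0.04]}
{'dp': [1.5, 4.7, -0.4], 'rotation': [-0.11, -0.14, -0.04]}
{'dp': [1.5, 4.7, -0.4], 'rotation': [-0.11, -0.14, -0.04]}
```

View pics/w1.png

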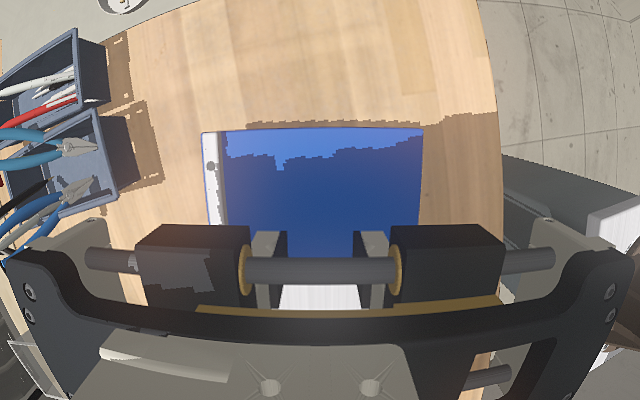

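View pics/s1.png

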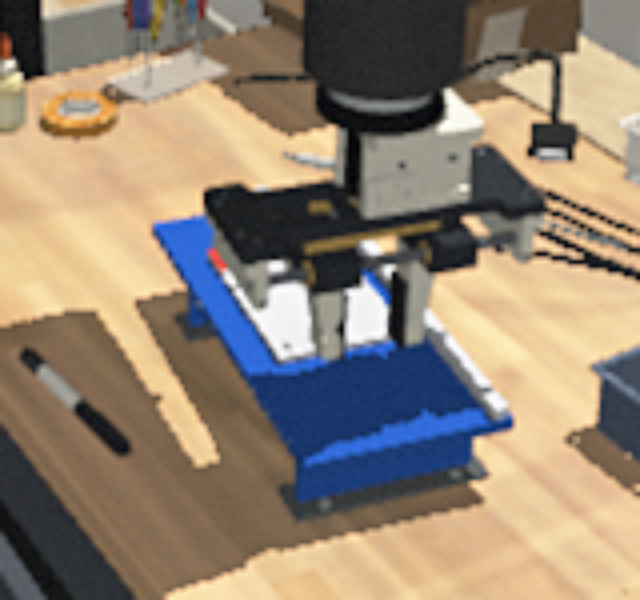

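The fingers (264,255 and 375,255 in the wrist view) hang over the ledge behind the plate's end, which shows white between them at (320,295). They are clear of the fence at (210,190). Going down.

{"fn": "move_arm", "kwargs": {"deltas": [{"dp": [0, 6, 0], "rotation": [0, -0.2, 0]}, {"dp": [0, 6, 0], "rotation": [0, -0.2, 0]}, {"dp": [0, 5, 0], "rotation": [0, -0.2, 0]}, {"dp": [0, 3, 0], "rotation": [0, -0.1, 0]}, {"dp": [0, 0, 0], "rotation": [0, 0, 0]}]}}

```text
t: 3.17
eef_pos: [0.4863, -0.249, 0.0717]
ee_rot: [-1.571, 0.004, 1.397]
force: [-0.0, -0.1, 0.2]
width: 0.0359
```

```bash
python3 - <<'E'
from h import *
from station import arm
s=arm.get_state(); print(s["t"],s["eef_pos"],s["ee_rot"],s["width"],s["force"],W2L(s["eef_pos"])); plan(s,[*L2W(-2,-70),.063],1.394,vmax=6)
E
```

```text
3.1667 [ 0.48633643 -0.24896741  0.07174371] [-1.57108098  0.0041825   1.39670214] 0.03585384686778162 [-0.04720314 -0.11106833  0.23309767] [ -0.08908355 -85.62080292]
4
{'dp': [3.9, 2.2, 0.5], 'rotation': [0.0, 0.04, -0.06]}
{'dp': [3.9, 2.2, 0.5], 'rotation': [0.0, 0.04, -0.06]}
{'dp': [3.9, 2.2, 0.5], 'rotation': [0.0, 0.04, -0.06]}
{'dp': [3.9, 2.2, 0.5], 'rotation': [0.0, 0.04, -0.06]}
```

{"fn": "move_arm", "kwargs": {"deltas": [{"dp": [2, 4, 0], "rotation": [0, 0, 0]}, {"dp": [2, 3, 0], "rotation": [0, 0, 0]}, {"dp": [2, 2, 0], "rotation": [0, 0, 0]}, {"dp": [0, 1, 0], "rotation": [0, 0, 0]}, {"dp": [0, 0, 0], "rotation": [0, 0, 0]}]}}

```text
t: 3.58
eef_pos: [0.4878, -0.2425, 0.0611]
ee_rot: [-1.572, 0.004, 1.397]
force: [0.2, 0.2, -0.1]
width: 0.0358
```

{"fn": "move_arm", "kwargs": {"deltas": [{"dp": [7, -1, 0], "rotation": [0, 0, 0]}, {"dp": [7, 0, 0], "rotation": [0, 0, 0]}, {"dp": [7, 0, 0], "rotation": [0, 0, 0]}, {"dp": [7, 0, 0], "rotation": [0, 0, 0]}, {"dp": [7, 0, 0], "rotation": [0, 0, 0]}]}}

```text
t: 4.0
eef_pos: [0.4941, -0.2058, 0.0622]
ee_rot: [-1.572, 0.005, 1.395]
force: [0.0, -1.3, -1.2]
width: 0.0358
```

```bash
python3 - <<'E'
from h import *
from station import arm
s=arm.get_state(); print(s["t"],s["eef_pos"],s["ee_rot"],s["width"],s["force"],W2L(s["eef_pos"])); plan(s,[*L2W(-2,20),.062],1.394,vmax=7)
E
```

```text
4.0 [ 0.49414595 -0.20578197  0.06223319] [-1.57191853  0.00459034  1.39545165] 0.03576267950561046 [ 0.02120809 -1.32522041 -1.19599223] [-5.54986840e-03 -4.17350026e+01]
9
{'dp': [6.9, -0.0, 0.2], 'rotation': [0.01, 0.01, -0.03]}
{'dp': [6.9, -0.0, 0.2], 'rotation': [0.01, 0.01, -0.03]}
{'dp': [6.9, 0.0, 0.2], 'rotation': [0.01, 0.01, -0.03]}
{'dp': [6.9, 0.0, 0.2], 'rotation': [0.01, 0.01, -0.03]}
{'dp': [6.9, 0.0, 0.2], 'rotation': [0.01, 0.01, -0.03]}
```

{"fn": "move_arm", "kwargs": {"deltas": [{"dp": [7, 0, 0], "rotation": [0, 0, 0]}, {"dp": [7, 0, 0], "rotation": [0, 0, 0]}, {"dp": [7, 0, 0], "rotation": [0, 0, 0]}, {"dp": [7, 0, 0], "rotation": [0, 0, 0]}, {"dp": [7, 0, 0], "rotation": [0, 0, 0]}]}}

```text
t: 4.42
eef_pos: [0.5008, -0.1669, 0.0623]
ee_rot: [-1.572, 0.005, 1.397]
force: [-0.9, -1.5, -0.3]
width: 0.0364
```

```bash
python3 - <<'E'
from h import *
from station import arm
s=arm.get_state(); print(s["t"],s["eef_pos"],s["ee_rot"],s["width"],s["force"],W2L(s["eef_pos"])); plan(s,[*L2W(0,39),.062],1.394,vmax=7)
f=arm.grab_frame("scene"); cv2.imwrite("pics/s2.png",cv2.resize(f["pixels"][140:290,260:420,::-1],None,fx=4,fy=4))
E
```

```text
4.4167 [ 0.5008289  -0.16689646  0.06229891] [-1.57205283  0.00471569  1.39663743] 0.036374127054792336 [-0.89239794 -1.50937619 -0.26236036] [-0.27387157 -2.28030453]
6
{'dp': [6.9, 0.0, -0.1], 'rotation': [0.01, 0.03, -0.05]}
{'dp': [6.9, 0.0, -0.1], 'rotation': [0.01, 0.03, -0.05]}
{'dp': [6.9, 0.0, -0.1], 'rotation': [0.01, 0.03, -0.05]}
{'dp': [6.9, 0.0, -0.1], 'rotation': [0.01, 0.03, -0.05]}
{'dp': [6.9, 0.0, -0.1], 'rotation': [0.01, 0.03, -0.05]}
```

View pics/s2.png

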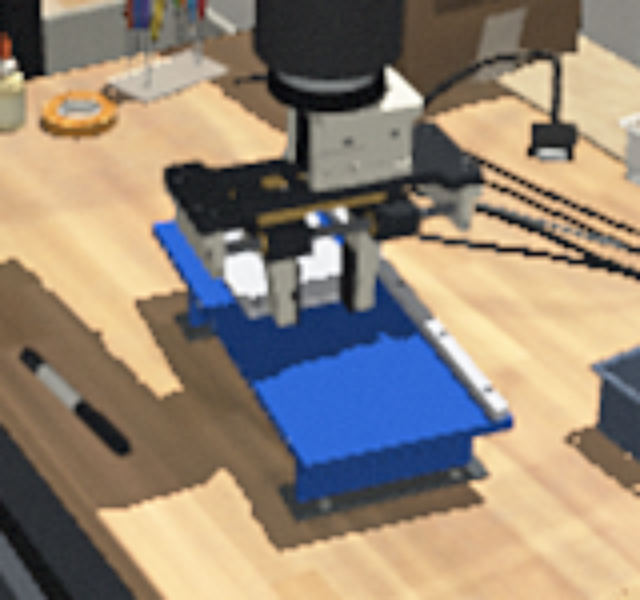

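The plate's near end is at the fingertips (285,310 to 360,300), square and flat. I'll keep pushing and slow down near the end.

{"fn": "move_arm", "kwargs": {"deltas": [{"dp": [7, 0, 0], "rotation": [0, 0, 0]}, {"dp": [7, 0, 0], "rotation": [0, 0, 0]}, {"dp": [7, 0, 0], "rotation": [0, 0, 0]}, {"dp": [5, 0, 0], "rotation": [0, 0, 0]}, {"dp": [3, 0, 0], "rotation": [0, 0, 0]}]}}

```text
t: 4.88
eef_pos: [0.5067, -0.1346, 0.0623]
ee_rot: [-1.572, 0.005, 1.397]
force: [-1.1, -1.5, 0.4]
width: 0.0359
```

```bash
python3 - <<'E'
from h import *
from station import arm
s=arm.get_state(); print(s["t"],s["eef_pos"],s["ee_rot"],s["width"],s["force"],W2L(s["eef_pos"]))
E
```

```text
4.8833 [ 0.50671909 -0.13463224  0.06233599] [-1.57243746  0.00477593  1.39731477] 0.035872368417336785 [-1.07678259 -1.49322375  0.38389211] [-0.15670439 30.51695569]
```

Now the last 8 mm or so, then I'll back off and lift.

{"fn": "move_arm", "kwargs": {"deltas": [{"dp": [4, 0, 0], "rotation": [0, 0, 0]}, {"dp": [3, 0, 0], "rotation": [0, 0, 0]}, {"dp": [2, 0, 0], "rotation": [0, 0, 0]}, {"dp": [0, 0, 0], "rotation": [0, 0, 0]}]}}

```text
t: 5.22
eef_pos: [0.5085, -0.1243, 0.0623]
ee_rot: [-1.572, 0.005, 1.398]
force: [-0.3, -0.9, 0.9]
width: 0.0362
```

```bash
python3 - <<'E'
from h import *
from station import arm
s=arm.get_state(); print(s["t"],W2L(s["eef_pos"]))
E
```

```text
5.2167 [-0.18983569 41.01423166]
```

{"fn": "move_arm", "kwargs": {"deltas": [{"dp": [-10, 0, 0], "rotation": [0, 0, 0]}, {"dp": [-10, -5, 0], "rotation": [0, 0, 0]}, {"dp": [-10, -20, 0], "rotation": [0, 0, 0]}, {"dp": [-10, -25, 0], "rotation": [0, 0, 0]}, {"dp": [0, -20, 0], "rotation": [0, 0, 0]}]}}

```text
t: 5.63
eef_pos: [0.4977, -0.1665, 0.1309]
ee_rot: [-1.563, 0.006, 1.398]
force: [1.3, -0.2, 0.2]
width: 0.0359
```

```bash
python3 - <<'E'
from h import *
from station import arm
s=arm.get_state(); print(s["t"],s["eef_pos"],s["ee_rot"],s["q"],W2L(s["eef_pos"])); plan(s,[*L2W(-85,105),.13],2.965);plan(s,[*L2W(-85,105),.13],-.177)
f=arm.grab_frame("top");pickle.dump(f,open("t3.pkl","wb")); cv2.imwrite("pics/t3.png",cv2.resize(f["pixels"][150:260,250:410,::-1],None,fx=5,fy=5))
E
```

```text
5.6333 [ 0.49768028 -0.16652374  0.13087391] [-1.56275963  0.00566662  1.39835761] [ 0.05412336  0.20294229 -0.44516438  0.00462985 -0.93179905 -0.22936298] [-3.43892653 -2.46780848]
13
{'dp': [8.3, 0.1, 6.2], 'rotation': [-0.05, -6.9, 0.01]}
{'dp': [9.0, 0.1, 5.2], 'rotation': [-0.05, -6.9, 0.01]}
{'dp': [9.5, 0.1, 4.1], 'rotation': [-0.05, -6.9, 0.01]}
{'dp': [10.0, 0.1, 2.9], 'rotation': [-0.05, -6.9, 0.01]}
{'dp': [10.2, 0.1, 1.7], 'rotation': [-0.05, -6.9, 0.01]}
13
{'dp': [8.3, 0.1, 6.2], 'rotation': [-0.01, 6.94, -0.05]}
{'dp': [7.5, 0.1, 7.2], 'rotation': [-0.01, 6.94, -0.05]}
{'dp': [6.6, 0.1, 8.0], 'rotation': [-0.01, 6.94, -0.05]}
{'dp': [5.5, 0.1, 8.8], 'rotation': [-0.01, 6.94, -0.05]}
{'dp': [4.4, 0.1, 9.4], 'rotation': [-0.01, 6.94, -0.05]}
```

View pics/t3.png

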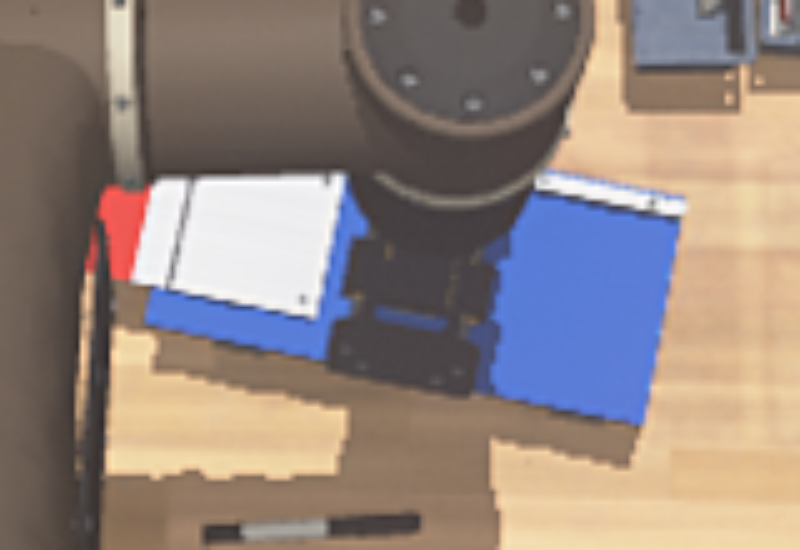

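The red band at (120,235) sticks out past the ledge's left end, near (145,320). The plate has a small gap to the fence. Next I'll swing the tool round to push the front edge.

{"fn": "move_arm", "kwargs": {"deltas": [{"dp": [8, 0, 6], "rotation": [0, -7, 0]}, {"dp": [9, 0, 5], "rotation": [0, -7, 0]}, {"dp": [9.5, 0, 4], "rotation": [0, -7, 0]}, {"dp": [10, 0, 3], "rotation": [0, -7, 0]}, {"dp": [10, 0, 2], "rotation": [0, -7, 0]}]}}

```text
t: 6.1
eef_pos: [0.4773, -0.1256, 0.1392]
ee_rot: [-1.574, 0.006, 2.02]
force: [-0.6, -0.9, 0.2]
width: 0.0361
```

```bash
python3 - <<'E'
from h import *
from station import arm
s=arm.get_state(); print(s["t"],s["eef_pos"],s["ee_rot"],s["q"],W2L(s["eef_pos"])); plan(s,[*L2W(-85,110),.13],2.965)
E
```

```text
6.1 [ 0.47727925 -0.12557962  0.13915033] [-1.57364308  0.00619527  2.0198257 ] [ 0.14606912  0.13504442 -0.50995309  0.00635869 -0.92124305  0.29913467] [-30.73054443  34.24444887]
8
{'dp': [11.7, 1.1, -0.0], 'rotation': [-0.0, -6.77, -0.05]}
{'dp': [11.6, 1.1, -1.4], 'rotation': [-0.0, -6.77, -0.05]}
{'dp': [11.3, 1.1, -2.8], 'rotation': [-0.0, -6.77, -0.05]}
{'dp': [10.9, 1.1, -4.1], 'rotation': [-0.0, -6.77, -0.05]}
{'dp': [10.4, 1.1, -5.3], 'rotation': [-0.0, -6.77, -0.05]}
```

{"fn": "move_arm", "kwargs": {"deltas": [{"dp": [12, 1, 0], "rotation": [0, -6.8, 0]}, {"dp": [12, 1, -1.5], "rotation": [0, -6.8, 0]}, {"dp": [11, 1, -3], "rotation": [0, -6.8, 0]}, {"dp": [11, 1, -4], "rotation": [0, -6.8, 0]}, {"dp": [10.5, 1, -5], "rotation": [0, -6.8, 0]}]}}

```text
t: 6.52
eef_pos: [0.4498, -0.0745, 0.1353]
ee_rot: [-1.572, 0.009, 2.64]
force: [-0.5, -1.1, -1.0]
width: 0.036
```

```bash
python3 - <<'E'
from h import *
from station import arm
s=arm.get_state(); print(s["t"],s["eef_pos"],s["ee_rot"],s["q"],W2L(s["eef_pos"])); plan(s,[*L2W(-85,110),.12],2.965)
E
```

```text
6.5167 [ 0.44982166 -0.07446946  0.13530836] [-1.57217243  0.0089826   2.63965205] [ 0.2749668   0.07418189 -0.59182915  0.00680057 -0.89742637  0.78967365] [-66.75848304  79.7214279 ]
3
{'dp': [9.0, 5.0, -7.6], 'rotation': [-0.0, -6.21, -0.17]}
{'dp': [8.1, 5.1, -8.5], 'rotation': [-0.0, -6.21, -0.17]}
{'dp': [7.1, 5.1, -9.4], 'rotation': [-0.0, -6.21, -0.17]}
```

{"fn": "move_arm", "kwargs": {"deltas": [{"dp": [9, 5, -8], "rotation": [0, -6, -0.2]}, {"dp": [8, 5, -10], "rotation": [0, -6, -0.2]}, {"dp": [6, 5, -10], "rotation": [0, -6, -0.2]}, {"dp": [0, 0, -4], "rotation": [0, 0, 0]}, {"dp": [0, 0, 0], "rotation": [0, 0, 0]}]}}

```text
t: 6.93
eef_pos: [0.4388, -0.0359, 0.1215]
ee_rot: [-1.573, 0.001, 2.972]
force: [0.7, -0.8, 0.3]
width: 0.0361
```

```bash
python3 - <<'E'
from h import *
from station import arm
s=arm.get_state(); print(s["t"],s["eef_pos"],s["ee_rot"],s["q"],W2L(s["eef_pos"])); plan(s,[*L2W(-82,117),.075],2.965,vmax=12)
f=arm.grab_frame("wrist"); cv2.imwrite("pics/w4.png",f["pixels"][:,:,::-1])
E
```

```text
6.9333 [ 0.43883045 -0.03591385  0.12148889] [-1.57337774e+00  1.38266247e-03  2.97213645e+00] [ 0.36762154  0.06940113 -0.63193597 -0.00198143 -0.86695148  1.03500076] [-84.36673316 115.73935655]
4
{'dp': [-0.6, 11.6, -0.3], 'rotation': [0.04, 0.1, -0.02]}
{'dp': [-0.6, 11.6, -0.3], 'rotation': [0.04, 0.1, -0.02]}
{'dp': [-0.6, 11.6, -0.3], 'rotation': [0.04, 0.1, -0.02]}
{'dp': [-0.6, 11.6, -0.3], 'rotation': [0.04, 0.1, -0.02]}
```

View pics/w4.png

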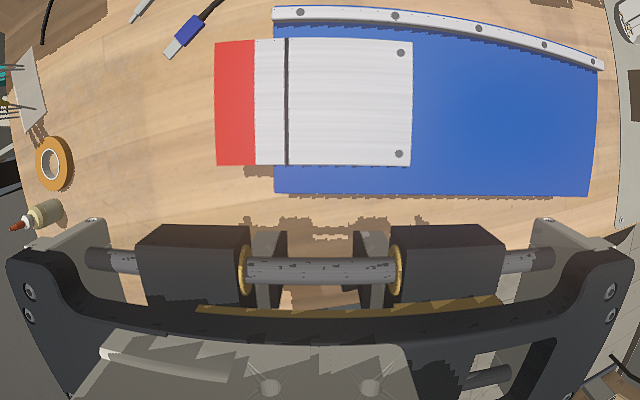

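The wrist view shows the red band (215-255) fully past the ledge end (column 274), with the black line (287) still on it. The fence gap is at about row 35. Going down in front of the ledge.

{"fn": "move_arm", "kwargs": {"deltas": [{"dp": [0, 13, 0], "rotation": [0, 0, 0]}, {"dp": [0, 13, 0], "rotation": [0, 0, 0]}, {"dp": [0, 13, 0], "rotation": [0, 0, 0]}, {"dp": [0, 8, 0], "rotation": [0, 0, 0]}, {"dp": [0, 3, 0], "rotation": [0, 0, 0]}]}}

```text
t: 7.4
eef_pos: [0.442, -0.0385, 0.0726]
ee_rot: [-1.576, 0.007, 2.956]
force: [-0.4, -0.5, -0.2]
width: 0.036
```

```bash
python3 - <<'E'
from h import *
from station import arm
s=arm.get_state(); print(s["t"],s["eef_pos"],s["ee_rot"],s["force"],W2L(s["eef_pos"])); plan(s,[*L2W(-60,119),.063],2.965,vmax=6)
E
```

```text
7.4 [ 0.44202562 -0.03847214  0.07262394] [-1.57599256  0.00733669  2.95647605] [-0.43656707 -0.49129912 -0.18241258] [-80.77103091 113.78363325]
4
{'dp': [-5.2, 2.5, -1.3], 'rotation': [0.07, -0.12, -0.11]}
{'dp': [-5.2, 2.4, -1.3], 'rotation': [0.07, -0.12, -0.11]}
{'dp': [-5.2, 2.4, -1.3], 'rotation': [0.07, -0.12, -0.11]}
{'dp': [-5.2, 2.4, -1.3], 'rotation': [0.07, -0.12, -0.11]}
```

{"fn": "move_arm", "kwargs": {"deltas": [{"dp": [1, 4, -2], "rotation": [0, -0.2, -0.2]}, {"dp": [1, 3, -2], "rotation": [0, -0.2, -0.1]}, {"dp": [0, 2, -1], "rotation": [0, 0, 0]}, {"dp": [0, 1, 0], "rotation": [0, 0, 0]}, {"dp": [0, 0, 0], "rotation": [0, 0, 0]}]}}

```text
t: 7.82
eef_pos: [0.4418, -0.0335, 0.0625]
ee_rot: [-1.576, 0.002, 2.96]
force: [0.2, 0.5, 0.5]
width: 0.0359
```

```bash
python3 - <<'E'
from h import *
from station import arm
s=arm.get_state(); print(s["t"],s["eef_pos"],s["ee_rot"],s["force"],W2L(s["eef_pos"])); plan(s,[*L2W(-60,119),.063],2.965,vmax=6)
E
```

```text
7.8167 [ 0.44179893 -0.03351488  0.06246418] [-1.57580012e+00  2.00043246e-03  2.95997588e+00] [0.19693026 0.53149346 0.47955139] [-81.86703934 118.62352725]
4
{'dp': [-5.5, -0.1, -0.1], 'rotation': [0.07, -0.07, -0.03]}
{'dp': [-5.5, -0.1, -0.1], 'rotation': [0.07, -0.07, -0.03]}
{'dp': [-5.5, -0.1, -0.1], 'rotation': [0.07, -0.07, -0.03]}
{'dp': [-5.5, -0.1, -0.1], 'rotation': [0.07, -0.07, -0.03]}
```

Pushing towards the fence. Contact is expected near x=-57 and the plate should seat near x=-44.5.

{"fn": "move_arm", "kwargs": {"deltas": [{"dp": [-6, 0, 0], "rotation": [0, -0.1, 0]}, {"dp": [-6, 0, 0], "rotation": [0, -0.1, 0]}, {"dp": [-5, 0, 0], "rotation": [0, 0, 0]}, {"dp": [-5, 0, 0], "rotation": [0, 0, 0]}, {"dp": [-4, 0, 0], "rotation": [0, 0, 0]}]}}

```text
t: 8.23
eef_pos: [0.4702, -0.0381, 0.0637]
ee_rot: [-1.577, 0.004, 2.965]
force: [-2.2, 0.9, 0.5]
width: 0.0359
```

```bash
python3 - <<'E'
from h import *
from station import arm
s=arm.get_state(); print(s["t"],s["eef_pos"],s["ee_rot"],s["force"],W2L(s["eef_pos"]))
f=arm.grab_frame("wrist"); cv2.imwrite("pics/w5.png",f["pixels"][:,:,::-1])
E
```

```text
8.2333 [ 0.47018657 -0.03807912  0.0637201 ] [-1.5767097   0.00371852  2.96496339] [-2.17124786  0.89385654  0.48596069] [-53.11925907 119.12902049]
```

View pics/w5.png

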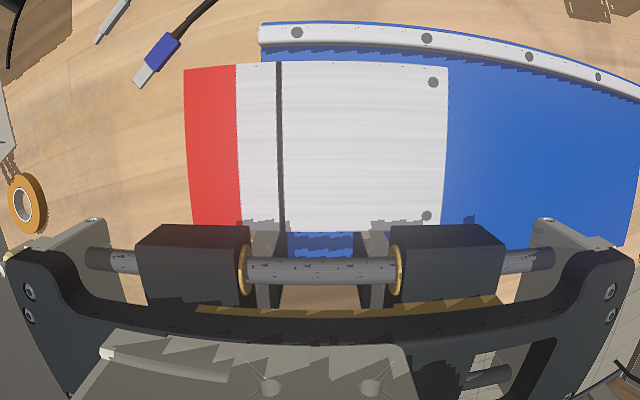

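The fingertips are at the plate's front edge (row 230), and the fence gap is closing (rows 45-65). I'll carry on in small steps and watch the force.

{"fn": "move_arm", "kwargs": {"deltas": [{"dp": [-3, 1, 0], "rotation": [0, 0, 0]}, {"dp": [-3, 0, 0], "rotation": [0, 0, 0]}, {"dp": [-2, 0, 0], "rotation": [0, 0, 0]}, {"dp": [-2, 0, 0], "rotation": [0, 0, 0]}]}}

```text
t: 8.62
eef_pos: [0.4761, -0.0407, 0.0632]
ee_rot: [-1.574, -0.006, 2.963]
force: [-5.1, 2.3, 6.2]
width: 0.036
```

```bash
python3 - <<'E'
from h import *
from station import arm
s=arm.get_state(); print(s["t"],s["eef_pos"],s["ee_rot"],s["force"],W2L(s["eef_pos"]))
f=arm.grab_frame("wrist"); cv2.imwrite("pics/w6.png",f["pixels"][:,:,::-1])
E
```

```text
8.6167 [ 0.47609932 -0.04072995  0.06318042] [-1.57402394 -0.00555092  2.96321554] [-5.08366839  2.29454581  6.22656547] [-46.8321362  117.56069982]
```

View pics/w6.png

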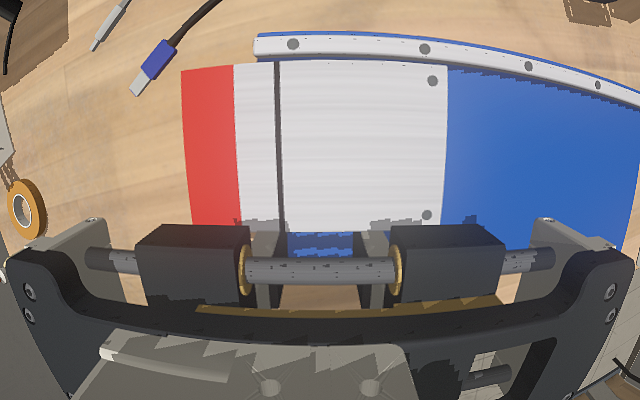

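{"fn": "move_arm", "kwargs": {"deltas": [{"dp": [-2, 0, 0], "rotation": [0, 0, 0]}, {"dp": [-2, 0, 0], "rotation": [0, 0, 0]}]}}

```text
t: 8.83
eef_pos: [0.4779, -0.0416, 0.0631]
ee_rot: [-1.573, -0.01, 2.963]
force: [-8.8, 8.0, 11.7]
width: 0.0361
```

```bash
python3 - <<'E'
from h import *
from station import arm
s=arm.get_state(); print(s["t"],s["eef_pos"],s["ee_rot"],s["force"],W2L(s["eef_pos"]))
f=arm.grab_frame("scene"); cv2.imwrite("pics/s6.png",cv2.resize(f["pixels"][140:290,260:420,::-1],None,fx=4,fy=4))
E
```

```text
8.8333 [ 0.47786114 -0.0416173   0.06313235] [-1.57326264 -0.00981895  2.96262271] [-8.83888239  7.97315207 11.68953657] [-44.94159876 116.99743532]
```

View pics/s6.png

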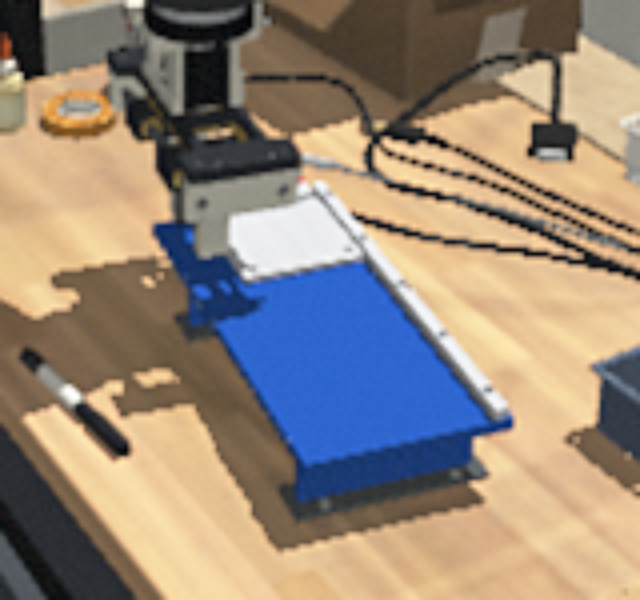

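The force rises to about 10 N, so the plate is seated on the fence. Backing off and lifting clear, then checking.

{"fn": "move_arm", "kwargs": {"deltas": [{"dp": [8, 0, 0], "rotation": [0, 0, 0]}, {"dp": [10, 0, 0], "rotation": [0, 0, 0]}, {"dp": [10, 0, 0], "rotation": [0, 0, 0]}, {"dp": [10, -5, 0], "rotation": [0, 0, 0]}, {"dp": [0, -30, 0], "rotation": [0, 0, 0]}]}}

```text
t: 9.3
eef_pos: [0.4336, -0.0356, 0.0944]
ee_rot: [-1.569, -0.02, 2.96]
force: [0.6, 0.1, -0.7]
width: 0.036
```

{"fn": "move_arm", "kwargs": {"deltas": [{"dp": [0, -30, 0], "rotation": [0, 0, 0]}, {"dp": [0, -30, 0], "rotation": [0, 0, 0]}, {"dp": [0, -20, 20], "rotation": [0, 0, 0]}, {"dp": [0, 0, 20], "rotation": [0, 0, 0]}, {"dp": [0, 0, 0], "rotation": [0, 0, 0]}]}}

```text
t: 9.72
eef_pos: [0.425, -0.0752, 0.1849]
ee_rot: [-1.571, -0.011, 2.966]
force: [-0.9, -0.6, -0.3]
width: 0.0359
```

```bash
python3 - <<'E'
from h import *
from station import arm
s=arm.get_state(); print(s["t"],s["eef_pos"],s["force"])
f=arm.grab_frame("wrist"); f["st"]=s; pickle.dump(f,open("w7.pkl","wb")); cv2.imwrite("pics/w7.png",f["pixels"][:,:,::-1])
f=arm.grab_frame("top"); pickle.dump(f,open("t7.pkl","wb"));cv2.imwrite("pics/t7.png",cv2.resize(f["pixels"][150:260,250:410,::-1],None,fx=5,fy=5))
f=arm.grab_frame("scene"); pickle.dump(f,open("s7.pkl","wb"));cv2.imwrite("pics/s7.png",cv2.resize(f["pixels"][150:280,270:400,::-1],None,fx=4,fy=4))
E
```

```text
9.7167 [ 0.4249648  -0.07520777  0.18485907] [-0.85452488 -0.6284492  -0.33980806]
```

View pics/w7.png

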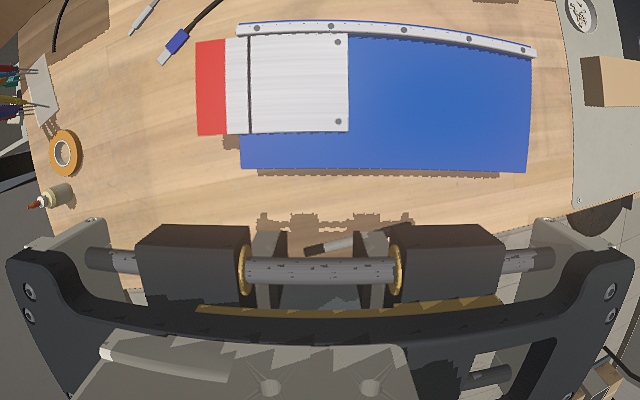

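View pics/t7.png

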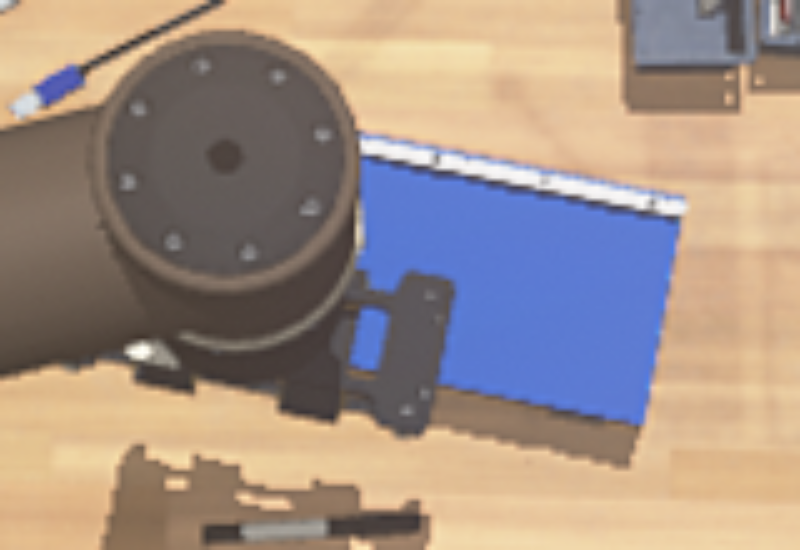

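View pics/s7.png

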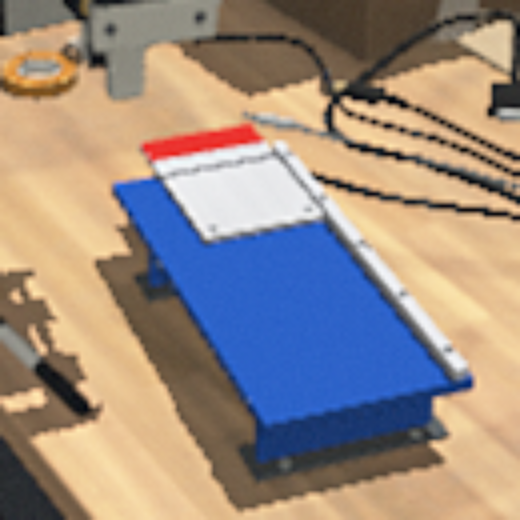

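The pictures look right: red band fully out, black line just on the ledge, far edge on the fence. I'll measure it from the wrist and scene views.

```bash
python3 - <<'E'
from h import *
def wr(f,uv,z):
    s=f["st"]; uv=np.asarray(uv,float).reshape(-1,2)-[f["cx"],f["cy"]]
    r=np.linalg.norm(uv,axis=1); th=r/f["fx"]; d=np.c_[uv/r[:,None]*np.sin(th)[:,None],np.cos(th)]
    T=np.eye(4); T[:3,:3]=Ro.from_euler('xyz',s["ee_rot"]).as_matrix(); T[:3,3]=s["eef_pos"]; T=T@f["mount"]
    d=d@T[:3,:3].T; return T[:3,3]+d*((z-T[2,3])/d[:,2])[:,None]
def edge(P,c,mask):
    q=P[mask][:,:2]; vx,vy,x,y=cv2.fitLine(q.astype(np.float32),cv2.DIST_HUBER,0,.01,.01).ravel(); return np.array([x,y]),np.array([vx,vy])
for n,fn,box in(("w7",wr,(180,10,560,215)),("s7",rays,(290,170,395,265))):
    f=pickle.load(open(n+".pkl","rb")); h,g,blue,red,white=measure(f,box+(4,) if 0 else box)
    B=fn(f,g(big(blue)),.06)*1000; M=cv2.morphologyEx((white|red).astype(np.uint8),cv2.MORPH_OPEN,np.ones((9,9)))
    R=fn(f,g(big(red)),.066)*1000
    loc=lambda P:np.c_[(P[:,:2]-O)@u,(P[:,:2]-O)@v]
    b=loc(B);r=loc(R)
    print(n,"blue x",np.percentile(b[:,0],[1,99]).round(1),"y",np.percentile(b[:,1],[1,99]).round(1))
    print("  red x",np.percentile(r[:,0],[2,98]).round(1),"y",np.percentile(r[:,1],[2,98]).round(1))
    # line fits: ledge front edge, ledge left end, plate lead edge, plate front edge along red
    def fit(P,ax,val,lo,hi,tol=4):
        m=(abs(P[:,ax]-val)<tol)&(P[:,1-ax]>lo)&(P[:,1-ax]<hi); p=np.polyfit(P[m,1-ax],P[m,ax],1); return p,m.sum()
    fr=np.percentile(b[:,0],1); en=np.percentile(b[:,1],99); le=np.percentile(r[:,1],98)
    print("  ledge front",fit(b,0,fr,-130,60)," ledge end",fit(b,1,en,fr+5,fr+28))
    print("  lead",fit(r,1,le,np.percentile(r[:,0],10),np.percentile(r[:,0],90)))
    W=loc(fn(f,g(big(white)),.066)*1000); print("  white x",np.percentile(W[:,0],[1,99]).round(1),"y",np.percentile(W[:,1],[1,99]).round(1))
    pr=b[(b[:,0]>fr+10)&(b[:,1]>30)&(b[:,1]<80)]; 
    if len(pr): print("  plate right end y~",np.median(pr[(pr[:,0]<20)&(pr[:,0]>-30)][:,1]))
    # plate front edge from blue contour (at .06: underside contact), y 65..140
    m=(b[:,1]>65)&(b[:,1]<135)&(b[:,0]>fr+20)&(b[:,0]<fr+48); print("  plate front",np.polyfit(b[m,1],b[m,0],1),m.sum())
E
```

```text
w7 blue x [-68.4  56. ] y [-149.2  148.5]
  red x [-35.1  54.4] y [159.5 189.3]
  ledge front (array([-1.61367657e-03, -6.83183968e+01]), np.int64(1414))  ledge end (array([6.92343979e-03, 1.48793315e+02]), np.int64(195))
  lead (array([7.51433018e-03, 1.88670803e+02]), np.int64(759))
  white x [-34.9  55.4] y [ 48.9 136.3]
  plate right end y~ 48.08497690239688
  plate front [-1.36073467e-02 -3.46446038e+01] 671
s7 blue x [-82.6  54.9] y [-181.3  145.9]
  red x [-35.8  53.8] y [161.3 190.7]Traceback (most recent call last):
  File "<stdin>", line 21, in <module>
  File "<stdin>", line 19, in fit
    raise TypeError("expected non-empty vector for x")
TypeError: expected non-empty vector for x
```

```bash
python3 - <<'E'
from h import *
f=pickle.load(open("w7.pkl","rb")); cv2.imwrite("pics/w7z.png",cv2.resize(f["pixels"][15:70,185:365,::-1],None,fx=4.4,fy=8,interpolation=cv2.INTER_NEAREST))
E
```

```text
(no output)
```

View pics/w7z.png

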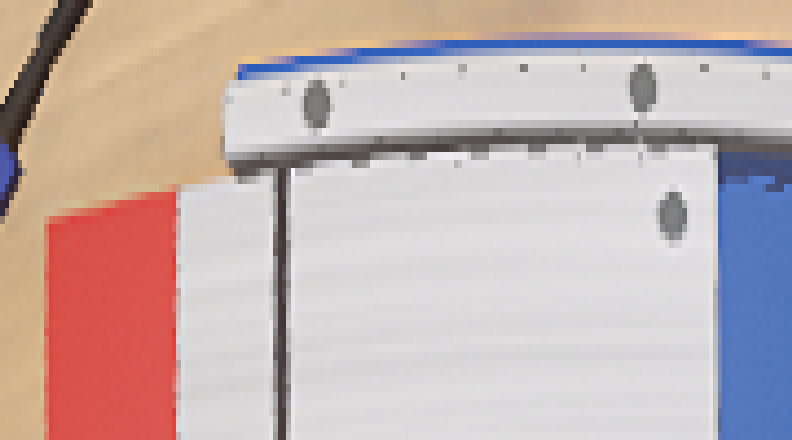

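```bash
python3 - <<'E'
from h import *
f=pickle.load(open("w7.pkl","rb"));p=f["pixels"].mean(2)
s=f["st"];T=np.eye(4); T[:3,:3]=Ro.from_euler('xyz',s["ee_rot"]).as_matrix(); T[:3,3]=s["eef_pos"]; T=T@f["mount"]
def wr(u_,v_,z):
    a=np.array([u_,v_])-[f["cx"],f["cy"]]; r=np.hypot(*a); th=r/f["fx"]; d=T[:3,:3]@np.r_[a/r*np.sin(th),np.cos(th)]
    return W2L((T[:3,3]+d*(z-T[2,3])/d[2])[:2])
print("cam L",W2L(T[:2,3]),T[2,3])
for c in range(258,345,8):
    col=p[25:50,c-1:c+2].mean(1); rows=25+np.arange(25); i=col[:18].argmin()
    th=(col[:18].min()+220)/2
    print(c,rows[i],col[i-3:i+5].round().astype(int), "fence top edge",wr(c,rows[i]-1,.07).round(1),"plate edge",wr(c,rows[i]+1,.066).round(1))
E
```

```text
cam L [-17.58245082  74.27426767] 0.34186686358655294
258 34 [227 194 117  75 190 223 213 214] fence top edge [ 55.6 128.1] plate edge [ 54.7 128.9]
266 34 [210 162  97  83 143 225 216 216] fence top edge [ 55.1 121. ] plate edge [ 54.3 121.6]
274 33 [225 192 129  73 177 223 214 215] fence top edge [ 55.7 113.9] plate edge [ 54.8 114.4]
282 33 [216 174 110  69 198 220 215 215] fence top edge [ 55.3 106.8] plate edge [ 54.5 107.3]
290 32 [222 205 154  86 110 228 210 216] fence top edge [56.  99.8] plate edge [ 55.2 100.2]
298 32 [224 197 115  79 163 228 216 216] fence top edge [55.8 92.9] plate edge [55.  93.1]
306 32 [224 188 128  85 116 200 220 217] fence top edge [55.6 85.9] plate edge [54.8 86.1]
314 32 [222 183 121  86 202 220 216 218] fence top edge [55.6 79. ] plate edge [54.7 79.1]
322 32 [221 182 120  89 170 218 219 219] fence top edge [55.6 72.1] plate edge [54.7 72. ]
330 32 [209 165 123 117 209 209 213 220] fence top edge [55.6 65.2] plate edge [54.8 65. ]
338 32 [221 190 118  87 184 229 220 220] fence top edge [55.8 58.2] plate edge [54.9 58. ]
```

```bash
python3 - <<'E'
from station import arm
print(arm.get_state()["t"]); print(arm.job_done())
E
```

```text
9.8667
the job is handed in; nothing more can be done
None
```

I pushed the plate along the ledge with two spread fingertips on its right end. I then went round to the front edge and pushed it back against the fence, lifted clear, and handed the job in at about 9.9 s.

**Last checks (wrist camera):**

| Check | Measured | Needed |
|---|---|---|
| Red end past the ledge end | about 40 mm | 29–51 mm |
| Gap from far edge to fence, direct view of the edges | about 1 mm or less, even along its length | within 3.5 mm |
| Angle to the ledge, from the end edges | below about 0.015 rad | below 0.05 rad |

- **Overhang:** the black line was still on the ledge.
- **Bystanders and tool:** in the pictures the bystanders looked untouched, but I did not measure them. The tool was clear of everything at the end.

**Disagreements:**
- **Fence gap:** a cruder estimate from the ledge's front edge put it at about 2 mm. That is still within the limit, and I trusted the direct view.
- **Scene-camera cross-check:** the script stopped with an error partway through. It gave only the red band's position, about 161 to 191 mm along the ledge, which agrees with the wrist view.
- **Upward force:** the final push against the fence also showed about 12 N upward on the fingers. I did not explain it, but the plate looked flat in the pictures afterwards.

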